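# Seat the temperature probe in the heating block

### The arm

A 7-joint arm with a two-finger parallel gripper is mounted at the origin on the work surface. World frame = base frame: x ahead of the robot, y to its left, z up, the work surface at z = 0. Lengths are in m, angles in degrees, forces in N, time in s.
With the tool pointing down it reaches from about 0.425 to 0.875 m from the base axis. Payload 4.7 kg.
Tool frame: the origin (TCP) lies at the very end of the fingers, on their centre line; the grasp point (between the pads) lies env.grip_point_offset behind it (env.grip_point_offset is the distance from the TCP to the grasp point, in m); z points along the fingers, y is the direction in which the jaws open and shut (so a half turn about z gives the same grasp; the last joint's range is limited). The gripper opens to 87 mm and grips with 3 to 60 N. Pads are 19 mm wide; open, the fingers measure 117 mm over their backs; the gripper's body (75 mm by 190 mm) begins 51 mm behind the grasp point.
Start: joints at [0.808, 18.392, -4.016, 83.108, 1.295, 78.541, -3.26], TCP at [0.65, -0, 0.223] pointing down, gripper open.
Joint ranges: [-163.93, 163.93], [-17.29, 119.83], [-79.2, 71.16], [3.27, 140.29], [-89.18, 269.18], [5.43, 117.66], [-154.24, 154.24]. Speed limits (degrees/s): [147.25, 147.25, 180, 180, 180, 180, 180].

### API

Orientations are given as [roll, pitch, yaw] about the fixed x, y, z axes, in that order (R = Rz(yaw) Ry(pitch) Rx(roll)).
In Python, from cell import env gives the robot as it stands.
- The arm moves only by the tool send_rows, never from a script. Its argument "plan" is a list of rows, each a list of 7 numbers: the finger opening in mm, from 0 to 87, then the shift along the tool's x, y, z in mm, then the turn, a rotation vector about the tool's x, y, z in rad. A call has 1 to 12 rows; each row shifts and turns the commanded pose from where the row before left it, along the tool's axes as they then stand; what a row does not reach is not made up. A row lasts 1/10 s, in which the tool goes at most 50 mm and 8.59 degrees, less where a joint would pass 70% of its speed; a pose out of reach is approached as far as the arm can. A call is refused whole if a number of a shift passes 50 or a number of a turn 0.15, either way. A call with a gripper value outside its range is refused whole. The fingers move at their own pace and stop on an object; "grip_force" is the grip in N (left out, the last holds). Time passes only in rows, so rows that do not move let the fingers close. It gives the time, the measured TCP pose, the force and the opening at its end, in the units of the state.
- env.get_obs(): the state, without advancing time (a new reading comes with each control period).
- env.read_camera(name): name is "scene" or "side" or "wrist"; returns the picture (384x512x3 uint8, red, green, blue); there is no depth.
- env.get_calibration(name): a dict with "fx", "fy", "cx", "cy" (pixels), "extrinsics" (4x4, takes a point from camera to world coordinates). Camera axes: x right, y down, z forward; pixel columns grow to the right and rows downward; lengths in m; the calibration is good to about 2 mm. The wrist camera is an equidistant fisheye: a pixel r from the principal point sees the ray r / f radians off the axis. A picture is of the moment at which its call begins: read the wrist's pose just before it. get_calibration takes no time and is no camera call; for the wrist camera it gives the pose at the moment of the call.
- env.sign_off(): hands the job in, once; it reports no verdict.
Trained networks look in the newest picture that a camera, given by its name, has taken for a name from the list of things; names that differ only in an ending like _2 or _b are one class to them, and where a whole thing is asked for, a point or a joint stands for the part that bears it (a point fixed in the world has none). Each returns a list of dicts, best first, with "confidence" (0 to 1); they miss things now and then, are a little off and sometimes report something else, mostly with a low value. They report only what shows in the picture. A call takes as long as a camera call. They do not tell look-alikes from the thing itself.
- env.regions_of(camera, query): "region" (384x512 bool, what is visible of it) and "rect" ([left, top, right, bottom] in pixels, round what is visible of it).
The state is a dict: "time_s": time; "qpos": joint angles; "joint_velocities": joint speeds; "effort": joint torques, N m; "tool_pos": TCP position; "tool_rot": TCP orientation; "force": force on the tool from outside, world axes, zero at the start; "wrist_torque": the same for the moment, N m; "grip_width": finger opening in m.
Only numpy, scipy, OpenCV 4.12 (cv2) and the standard library are available. Lean on these libraries where they do the work, as an engineer would, in place of code of your own. Each camera call takes 0.05 s, during which the arm holds its last target. There are 200 camera calls.

### The job

Lift the orange-headed temperature probe out of its rack and lower its steel stem into the well in the middle of the heating block until its tip bottoms out. You cannot see how deep the well is: the stiff green depth collar meets the block first and must be pushed up the stem by the block as you keep pressing, until the tip is felt to land on the hard floor, without ever pressing harder than 25 N. Leave the probe standing there, fully home, with the collar down on the block to mark the depth, and do not disturb the glassware.

Things in the scene. Friction and masses are not known exactly. Their poses are not given: they have to be found in the camera images.
- probe: temperature probe, loose, 140 to 220 g with its collar. Straight steel stem 10 mm in diameter from its tip (origin, z = 0) up to 110 mm; the last 8 mm of the tip tapers to 4.4 mm diameter. Above it a round orange flange 46 mm in diameter from 110 to 116 mm, then the orange square head 24 x 24 mm, from 116 to 170 mm, its faces square to the probe's x and y axes. z points from the tip to the head. It starts hanging upright by its flange on the rack.
- probe_tip (a point): the lower end of the probe's stem
- probe_head (a point): the centre of the square head, 143 mm above the tip
- collar (a joint): the green depth collar on the stem, a disc 28 mm in diameter and 10 mm thick, stiff to slide: about 5 N moves it, up or down, and it stays where it is left. Value in m: its underside is 22 mm + this value above the probe's tip (up to 97 mm); grows towards the head.
- collar_underside (a point): centre of the collar's underside, on the probe's axis
- rack: fixed blue-topped rack, 120 x 120 mm at the foot. Its top plate, 110 x 110 mm, has its upper face 125 mm above the table and a 34 mm through hole in its centre, through which stem and collar hang. Origin at the table under its centre.
- rack_hole (a point): centre of the rack's hole, at the plate's upper face
- block: fixed dry heating block: white and blue case 130 x 150 mm and 94 mm high, out of which stands an aluminium block 90 x 90 mm, its flat top 110 mm above the table. Origin at the table under its centre. In the centre of the top is one upright blind well of 11.5 mm diameter with a small chamfer, a dark hole to which four thin black lines on the top point.
- well_mouth (a point): centre of the well's mouth, level with the aluminium top. The well has a hard flat floor; its depth differs from time to time, anywhere from 38 to 85 mm below the mouth, and has to be felt with the probe.
- reagent_bottle: bystander: loose glass bottle with an orange cap, 60 mm in diameter, 130 mm high; origin at the centre of its underside
- beaker: bystander: loose glass beaker, 70 mm in diameter, 85 mm high; origin at the centre of its underside
- sample_jar: bystander: loose amber jar with a blue lid, 48 mm in diameter, 60 mm high; origin at the centre of its underside
Things that resemble listed ones, but are neither listed nor needed, are in the scene too. What is shaped like the block but purple is not meant. Leave any black look-alike of the probe alone.

How it is judged:
By the outcome, as a careful person would: the job done as asked, in the order asked, and still so for the second after the job is handed in, with the robot touching nothing.
It also fails if it takes over 59 s, if anything falls off the work surface, if the arm or the gripper's body presses on something with over 40 N, if the wrist force passes 120 N, or if a joint passes its speed limit or range.

## Working session

There is one attempt and no reset: what is moved stays moved. The work goes in short steps, Python scripts to look and compute and a tool call to move; the robot and the scene stay as the last step left them, time stands still between calls to the robot, and variables do not carry over. Pictures are saved under pics/ and viewed, about 8 in all and at most 12, crops included, and the job is handed in when it is done.

Besides the shell and the picture viewer there is one more tool, called as name(argument=value, ...) on one line, values as JSON. send_rows: Moves the arm, as the interface text tells. Its arguments: {"type":"object","properties":{"plan":{"type":"array"},"grip_force":{"type":"number"}},"required":["plan"]}

```bash
mkdir -p pics; ls
python3 - <<'E'
from cell import env
import cv2,numpy as np
o=env.get_obs();print(o,env.grip_point_offset)
ims=[]
for c in ["scene","side"]:
    im=env.read_camera(c);cv2.imwrite(f"pics/{c}0.png",im[:,:,::-1])
    k=env.get_calibration(c);print(c,k)
    for q in ["probe","rack","block","collar","reagent_bottle","beaker","sample_jar"]:
        for r in env.regions_of(c,q): print(c,q,r["rect"],round(r["confidence"],2))
E
```

```text
pics
{'time_s': 0.0, 'qpos': array([ 0.80670632, 18.43614761, -4.0146707 , 83.17507521,  1.29523944,
       78.54107936, -3.26156767]), 'joint_velocities': array([-0.01782497, -0.01128458, -0.17277819,  0.04508187,  0.0813652 ,
       -0.07111648,  0.00759043]), 'effort': array([-2.58547143e-04, -4.91284704e+01, -4.03903294e-01, -3.12526345e+01,
       -6.40594075e-02,  4.37659642e-02,  1.61017233e-04]), 'tool_pos': array([ 6.49443829e-01, -4.90299150e-05,  2.21492891e-01]), 'tool_rot': array([-1.79892952e+02,  6.33944765e-03,  9.00007162e+01]), 'force': array([ 0.31994402, -0.65547065,  0.16573411]), 'wrist_torque': array([-0.01045564,  0.00338775,  0.0229662 ]), 'grip_width': 0.08695423966823032} 0.0187
scene {'fx': 396.09273602437867, 'fy': 396.09273602437867, 'cx': 252.04382945618804, 'cy': 197.59889980035624, 'extrinsics': array([[-0.65989957,  0.54813185, -0.51389107,  1.00150443],
       [ 0.75115669,  0.49695355, -0.43451214,  0.45663737],
       [ 0.01721005, -0.67274709, -0.73967234,  0.74236931],
       [ 0.        ,  0.        ,  0.        ,  1.        ]])}
scene probe [1
[... 545 characters left out ...]
': 196.16871053809052, 'extrinsics': array([[-0.91949447, -0.2314088 ,  0.31777332,  0.27018276],
       [-0.39310058,  0.53847741, -0.74532812,  0.74356525],
       [ 0.00136173, -0.81024196, -0.58609394,  0.67458579],
       [ 0.        ,  0.        ,  0.        ,  1.        ]])}
side probe [293.5, 131.3, 310.7, 189.1] 0.84
side probe [257.9, 117.3, 273.9, 170.6] 0.58
side rack [270.3, 140.2, 324.2, 209.0] 0.91
side block [96.3, 276.6, 215.2, 382.8] 0.85
side block [181.3, 209.2, 269.5, 307.5] 0.59
side collar [261.2, 163.4, 268.8, 165.7] 0.44
side reagent_bottle [198.8, 148.2, 225.8, 203.6] 0.79
side beaker [311.0, 217.8, 349.1, 265.9] 0.6
side sample_jar [162.4, 212.0, 180.2, 246.2] 0.81
```

```bash
python3 -c "
import cv2,numpy as np
a=cv2.imread('pics/scene0.png');b=cv2.imread('pics/side0.png')
c=lambda i,x,y:cv2.resize(i[y:y+300,x:x+400],(800,600),interpolation=cv2.INTER_CUBIC)
cv2.imwrite('pics/a.png',c(a,60,84));cv2.imwrite('pics/b.png',c(b,50,84))"
```

```text
(no output)
```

View pics/a.png

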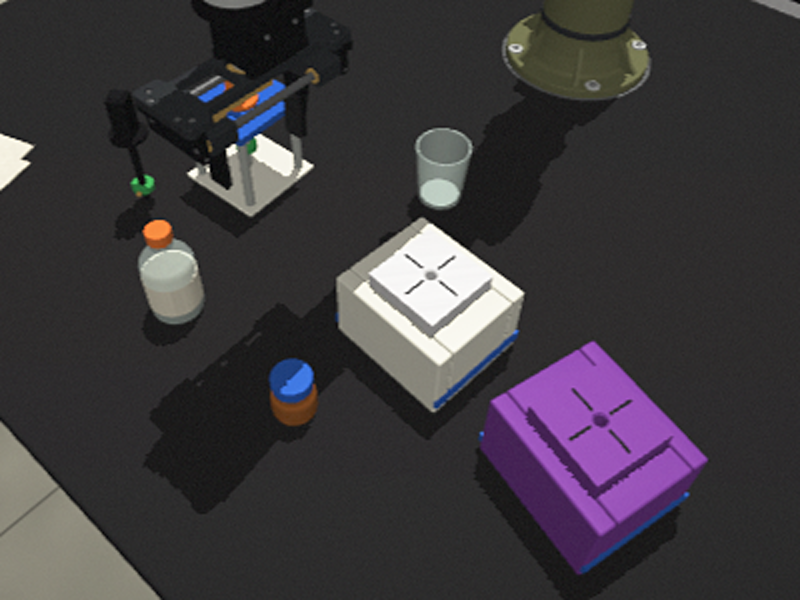

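View pics/b.png

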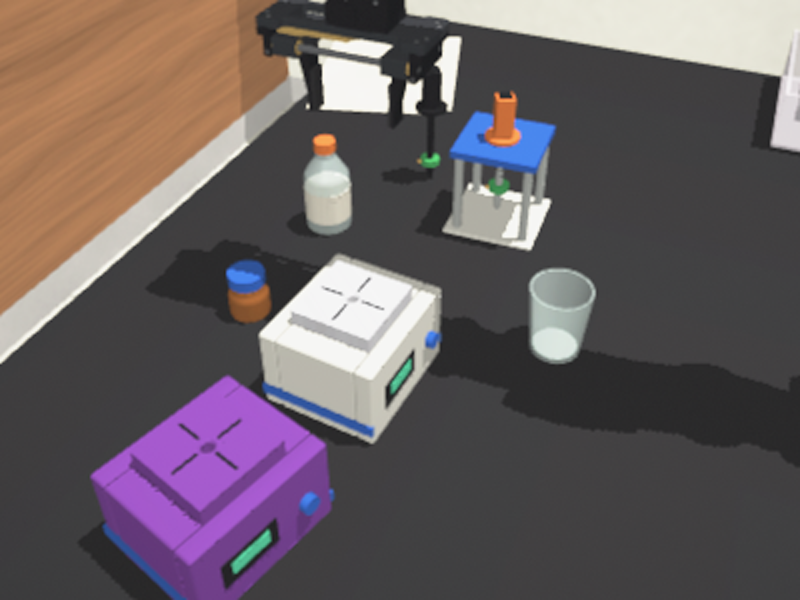

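The side view shows the orange probe in the blue rack, with its flange at about (301,152) and its head at about (302,139). The look-alike is the black hanging probe at side (265,140), scene (126,150). The white block's well is at scene (275.5,221.5) and side (226.5,233.5). The purple block, with its well near scene (360,294), is not meant. I choose the orange-headed probe and the white block.

```bash
cat > h.py <<'E'
from cell import env
import cv2,numpy as np
def ray(c,u,v,k=None):
    k=k or env.get_calibration(c);x=(u-k['cx'])/k['fx'];y=(v-k['cy'])/k['fy']
    if c=='wrist':
        r=np.hypot(x,y);s=np.sin(r)/max(r,1e-9);d=np.array([x*s,y*s,np.cos(r)])
    else: d=np.array([x,y,1.])
    E=k['extrinsics'];return E[:3,3],E[:3,:3]@d
def hit(c,u,v,z,k=None):
    o,d=ray(c,u,v,k);return (o+d*(z-o[2])/d[2]).round(4)
def proj(c,P,k=None):
    k=k or env.get_calibration(c);E=k['extrinsics'];p=E[:3,:3].T@(np.array(P)-E[:3,3])
    if c=='wrist':
        r=np.hypot(p[0],p[1]);t=np.arctan2(r,p[2]);s=t/max(r,1e-9);return k['cx']+k['fx']*p[0]*s,k['cy']+k['fy']*p[1]*s
    return k['cx']+k['fx']*p[0]/p[2],k['cy']+k['fy']*p[1]/p[2]
E
python3 - <<'E'
from h import *
print('well',hit('scene',275.5,221.5,.11),hit('side',226.5,233.5,.11))
for n,u,v in [('rackTL',287,142),('TR',327.5,145),('BR',317,167),('BL',275.5,161)]: print(n,hit('side',u,v,.125))
print('flange',hit('side',301.2,152.5,.131),'headtop',hit('side',302,131.5,.185))
print('black collar side/scene', [hit('side',265,164,z) for z in(.0,.02,.1)],[hit('scene',131,177,z) for z in (0,.02,.1)])
print('black headtop', [hit('side',266,119,z) for z in(.15,.18,.22)])
print('bottle',hit('side',212,199,0),'beaker',hit('side',328,261,0),'jar',hit('side',174,242,0),'purple',hit('side',154,308,.11))
a=hit('side',191,214,.11);print('blk',a)
for p in [(220,212),(255,230.5),(233,258),(196,247)]: print(hit('side',*p,.11))
E
```

```text
well [0.5796 0.1645 0.11  ] [0.5748 0.1649 0.11  ]
rackTL [ 0.5817 -0.2187  0.125 ]
TR [ 0.4778 -0.2455  0.125 ]
BR [ 0.4725 -0.1284  0.125 ]
BL [ 0.5753 -0.1148  0.125 ]
flange [ 0.5267 -0.1702  0.131 ] headtop [ 0.5314 -0.1795  0.185 ]
black collar side/scene [array([ 0.6677, -0.2811,  0.    ]), array([ 0.6559, -0.2508,  0.02  ]), array([ 0.6088, -0.1292,  0.1   ])] [array([ 0.6452, -0.2648,  0.    ]), array([ 0.6548, -0.2453,  0.02  ]), array([ 0.6932, -0.1676,  0.1   ])]
black headtop [array([ 0.6663, -0.278 ,  0.15  ]), array([ 0.6436, -0.2195,  0.18  ]), array([ 0.6134, -0.1417,  0.22  ])]
bottle [ 0.7317 -0.0591  0.    ] beaker [0.3846 0.0468 0.    ] jar [0.7343 0.1283 0.    ] purple [0.6027 0.3817 0.11  ]
blk [0.6725 0.1378 0.11  ]
[0.6186 0.1071 0.11  ]
[0.5256 0.1337 0.11  ]
[0.5327 0.2233 0.11  ]
[0.6117 0.2242 0.11  ]
```

send_rows(plan=[[87,-20,-14,-14,0,0,0],[87,-35,-25,-14,0,0,0],[87,-35,-25,-14,0,0,0],[87,-35,-25,-14,0,0,0],[87,-30,-20,-7,0,0,0],[87,-17,-12,0,0,0,0],[87,0,0,0,0,0,0],[87,0,0,0,0,0,0]])

```text
time_s: 1.6
tool_pos: [0.5292, -0.1716, 0.2857]
tool_rot: [180.0, -0.0, 90.0]
force: [0.4, 0.8, 0.4]
grip_width: 0.0869
```

Run:
```python
from h import *
o=env.get_obs();print(o['time_s'],o['tool_pos'],o['tool_rot'],o['force'])
k=env.get_calibration('wrist');im=env.read_camera('wrist');np.save('k1.npy',k,allow_pickle=True)
print(k)
for q in ["probe","rack"]:
    for r in env.regions_of('wrist',q): print(q,r["rect"],round(r["confidence"],2))
cv2.imwrite('pics/w1.png',cv2.resize(im[:,:,::-1],(800,600),interpolation=cv2.INTER_CUBIC))
```

```text
1.6 [ 0.52919697 -0.17160308  0.28573083] [ 1.79954322e+02 -3.62797089e-02  8.99792737e+01] [0.44626108 0.79380226 0.42148246]
{'fx': 297.3186396354542, 'fy': 297.3186396354542, 'cx': 255.72268927694282, 'cy': 188.0748005221898, 'extrinsics': array([[ 9.99999728e-01, -6.99909341e-04,  2.30866570e-04,
         5.28796290e-01],
       [-5.98952728e-04, -9.54316344e-01, -2.98797518e-01,
        -8.90557329e-02],
       [ 4.29450915e-04,  2.98797299e-01, -9.54316504e-01,
         4.48207193e-01],
       [ 0.00000000e+00,  0.00000000e+00,  0.00000000e+00,
         1.00000000e+00]])}
probe [236.9, 160.0, 279.0, 210.6] 0.62
probe [204.9, 115.3, 306.5, 226.1] 0.6
probe [331.4, 201.1, 350.4, 222.4] 0.53
rack [202.2, 116.1, 306.0, 223.8] 0.97
```

View pics/w1.png

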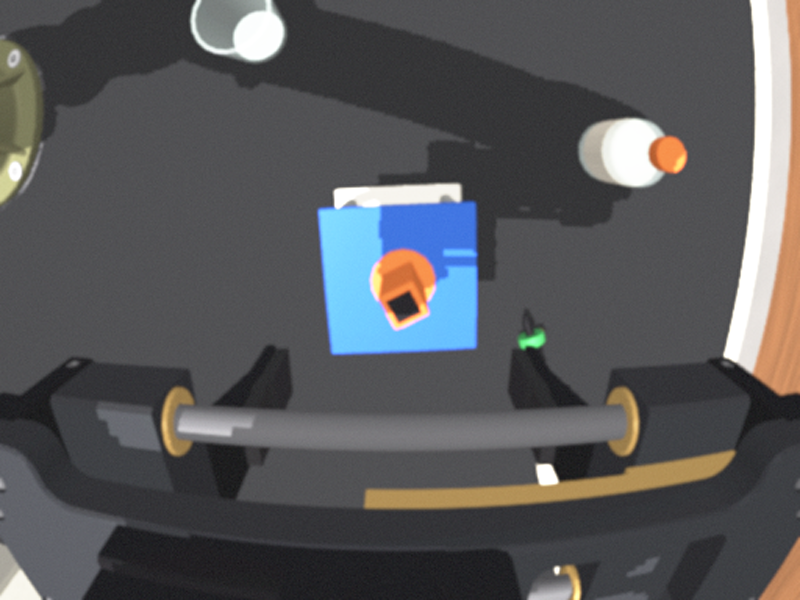

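The wrist view shows the rack top at about (400,278) in the enlarged picture. The orange flange is at (402,280) and the square head top at (406,307), turned in yaw. A close crop should give the yaw.

Run:
```python
from h import *
k=np.load('k1.npy',allow_pickle=True).item()
im=cv2.imread('pics/w1.png')
c=im[230:350,340:460]; cv2.imwrite('pics/w1c.png',cv2.resize(c,(600,600),interpolation=cv2.INTER_CUBIC))
print('top',hit('wrist',259.8,196.5,.185,k),'flange',hit('wrist',402/1.5625,281/1.5625,.131,k))
for p in [(319,209),(476,202),(477,347),(332,354)]: print(hit('wrist',p[0]/1.5625,p[1]/1.5625,.125,k))
```

```text
top [ 0.5327 -0.1797  0.185 ] flange [ 0.5306 -0.1788  0.131 ]
[ 0.4722 -0.1276  0.125 ]
[ 0.5825 -0.1228  0.125 ]
[ 0.5882 -0.233   0.125 ]
[ 0.4768 -0.2387  0.125 ]
```

View pics/w1c.png

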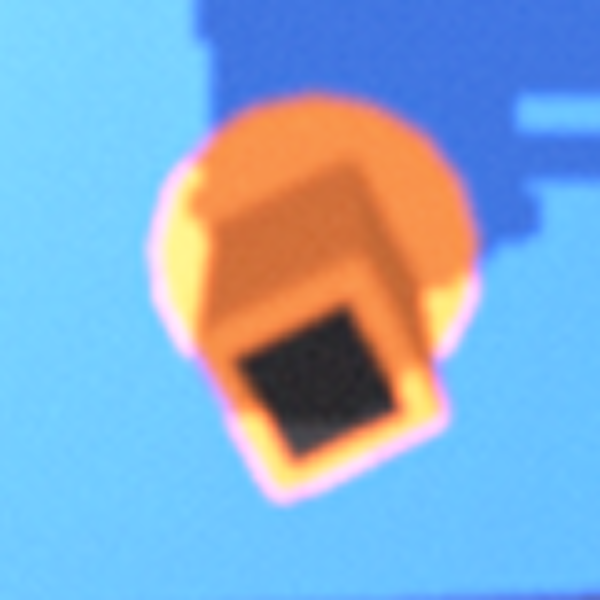

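Run:
```python
from h import *
k=np.load('k1.npy',allow_pickle=True).item()
for P in ([(345,305),(400,410),(297,458),(238,362)],[(200,350),(365,255),(445,415),(280,500)]):
    W=np.array([hit('wrist',(x/5+340)/1.5625,(y/5+230)/1.5625,.185,k) for x,y in P])[:,:2]
    print(W.mean(0)); 
    for i in range(4):
        d=W[(i+1)%4]-W[i];print(np.hypot(*d)*1e3,np.degrees(np.arctan2(d[1],d[0]))%90)
P=[(320,92),(150,250),(480,250)]
print('flange L/R',[hit('wrist',(x/5+340)/1.5625,(y/5+230)/1.5625,.131,k) for x,y in P])
```

```text
[ 0.5315   -0.179625]
14.75804865149865 26.565051177078132
13.86362146049876 26.565051177077777
14.152384958020255 29.644450585577857
14.63728116830439 29.016584343866032
[ 0.531825 -0.17925 ]
22.87793696992809 31.049657186622547
22.361797781037165 25.992112479394308
22.737853900489394 28.932229702688403
21.511392330576804 26.20770167651385
flange L/R [array([ 0.532 , -0.1552,  0.131 ]), array([ 0.5079, -0.178 ,  0.131 ]), array([ 0.5548, -0.1781,  0.131 ])]
```

send_rows(plan=[[87,-8,2,0,0,0,0],[87,0,0,10,0,0,-0.12],[87,0,0,15,0,0,-0.12],[87,0,0,20,0,0,-0.12],[87,0,0,25,0,0,-0.13],[87,0,0,30,0,0,0],[87,0,0,25,0,0,0],[87,0,0,15,0,0,0],[87,0,0,6,0,0,0],[87,0,0,0,0,0,0]])

```text
time_s: 2.75
tool_pos: [0.5311, -0.18, 0.1392]
tool_rot: [-180.0, -0.0, 118.1]
force: [1.2, -0.1, 0.8]
grip_width: 0.0872
```

send_rows(plan=[[20,0,0,0,0,0,0],[20,0,0,0,0,0,0],[20,0,0,0,0,0,0],[20,0,0,0,0,0,0],[20,0,0,0,0,0,0],[20,0,0,0,0,0,0],[20,0,0,0,0,0,0],[20,0,0,0,0,0,0]], grip_force=50)

```text
time_s: 3.55
tool_pos: [0.531, -0.18, 0.1396]
tool_rot: [-180.0, 0.0, 118.1]
force: [0.7, -0.0, 0.4]
grip_width: 0.0309
```

send_rows(plan=[[20,0,0,0,0,0,0],[20,0,0,0,0,0,0],[20,0,0,0,0,0,0],[20,0,0,0,0,0,0]])

```text
time_s: 3.95
tool_pos: [0.5312, -0.1799, 0.1396]
tool_rot: [180.0, 0.0, 118.1]
force: [0.2, 0.9, 0.6]
grip_width: 0.0238
```

send_rows(plan=[[20,0,0,-5,0,0,0],[20,0,0,-10,0,0,0],[20,0,0,-15,0,0,0],[20,0,0,-20,0,0,0],[20,0,0,-20,0,0,0],[20,0,0,-20,0,0,0],[20,0,0,-20,0,0,0],[20,0,0,-15,0,0,0],[20,0,0,-10,0,0,0],[20,0,0,0,0,0,0]])

```text
time_s: 4.95
tool_pos: [0.5318, -0.1803, 0.2765]
tool_rot: [179.9, 0.1, 118.1]
force: [-0.3, 0.1, -1.4]
grip_width: 0.0236
```

send_rows(plan=[[20,10,7,0,0,0,0],[20,20,14,0,0,0,0],[20,30,21,0,0,0,0],[20,35,25,0,0,0,0],[20,35,25,0,0,0,0],[20,35,25,0,0,0,0],[20,35,25,0,0,0,0],[20,35,25,0,0,0,0],[20,25,18,0,0,0,0],[20,15,11,0,0,0,0],[20,8,6,0,0,0,0],[20,0,0,0,0,0,0]])

```text
time_s: 6.15
tool_pos: [0.5751, 0.1667, 0.2734]
tool_rot: [-179.9, -0.1, 118.3]
force: [-0.1, -0.1, -1.6]
grip_width: 0.0237
```

Run:
```python
from h import *
o=env.get_obs();print(o['time_s'],o['tool_pos'],o['tool_rot'],o['force'])
K={};I={}
for c in ['side','scene','wrist']:
    K[c]=env.get_calibration(c);I[c]=env.read_camera(c);cv2.imwrite(f'pics/{c}2.png',I[c][:,:,::-1])
    for q in ["probe","collar","block"]:
        for r in env.regions_of(c,q): print(c,q,r["rect"],round(r["confidence"],2))
np.save('k2.npy',K,allow_pickle=True)
t=o['tool_pos']
for c in K: print(c,'tip',proj(c,t-[0,0,.1246],K[c]),'well',proj(c,[.577,.165,.11],K[c]))
def crop(c,s=100):
    u,v=map(int,proj(c,[.577,.165,.12],K[c]));x=max(0,u-s//2);y=max(0,v-s//2-15);print(c,x,y)
    return cv2.resize(I[c][y:y+s,x:x+s,::-1],(400,400),interpolation=cv2.INTER_CUBIC)
cv2.imwrite('pics/c2.png',np.hstack([crop('side'),crop('scene')]))
```

```text
6.15 [0.57512106 0.16673995 0.27337569] [-1.79897015e+02 -6.87271642e-02  1.18253214e+02] [-0.05185287 -0.10657578 -1.57467854]
side probe [214.8, 141.1, 236.0, 220.8] 0.8
side probe [260.0, 135.1, 273.5, 166.1] 0.69
side collar [215.4, 199.9, 231.8, 213.0] 0.45
side block [97.4, 276.6, 215.9, 382.9] 0.9
side block [180.2, 208.3, 269.6, 307.0] 0.82
scene probe [268.8, 166.5, 291.8, 208.2] 0.81
scene probe [70.8, 151.4, 133.9, 185.8] 0.73
scene collar [272.1, 188.6, 289.2, 206.4] 0.55
scene collar [116.6, 170.5, 129.3, 182.7] 0.49
scene block [297.0, 255.1, 410.4, 369.7] 0.94
scene block [230.0, 196.4, 320.6, 289.3] 0.56
scene block [145.1, 115.8, 214.1, 191.7] 0.2
wrist probe [225.9, 176.3, 290.6, 299.2] 0.93
wrist collar [240.4, 174.2, 279.5, 197.4] 0.71
wrist block [278.1, 0.2, 429.5, 105.8] 0.97
wrist block [181.0, 88.8, 335.1, 215.1] 0.7
side tip (np.float64(225.25523800245054), np.float64(219.02669922113893)) well (np.float64(225.50575631136815), np.float64(233.242986908436))
scene tip (np.float64(279.0156614678902), np.float64(208.48871431966558)) well (np.float64(276.503936483556), np.float64(220.90290890101932))
wrist tip (np.float64(256.53588475479626), np.float64(177.79572430187793)) well (np.float64(257.19746116641653), np.float64(170.74394996723902))
side 175 164
scene 226 152
```

View pics/c2.png

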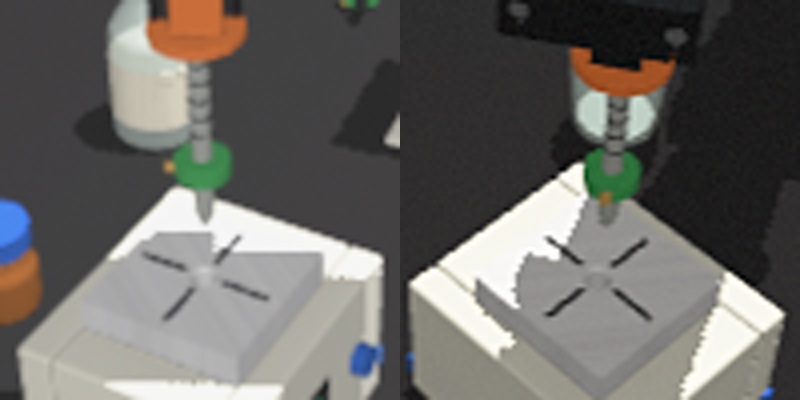

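View pics/wrist2.png

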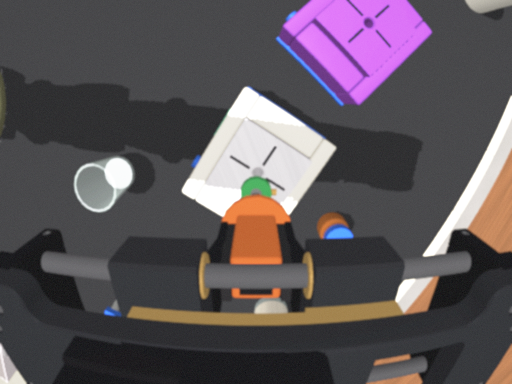

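The side and scene crops show the held probe hanging straight. Its tip is at side (226.5,219.5) and scene (277.7,207.5), and the white block's well is at side (225.8,232.8) and scene (275.8,221.3). The scene network's box for the black look-alike is wider and flatter than before, so I'll look at that as well.

```bash
cat >> h.py <<'E'
def tri(ps):
    A=np.zeros((3,3));b=np.zeros(3)
    for c,u,v in ps:
        o,d=ray(c,u,v);d=d/np.linalg.norm(d);M=np.eye(3)-np.outer(d,d);A+=M;b+=M@o
    return np.linalg.solve(A,b).round(4)
E
python3 - <<'E'
from h import *
print('tip',tri([('side',226.5,219.5),('scene',277.75,207.5)]),'well',tri([('side',225.75,232.75),('scene',275.75,221.25)]))
for w in [('side',225.75,232.75),('scene',275.75,221.25)]: print(hit(*w,.11))
print(env.get_obs()['tool_pos'])
a=cv2.imread('pics/scene2.png')[84:284,50:250];b=cv2.imread('pics/side2.png')[84:284,160:360]
cv2.imwrite('pics/bl.png',cv2.resize(np.hstack([a,b]),(800,400),interpolation=cv2.INTER_CUBIC))
E
```

```text
tip [0.5737 0.163  0.1462] well [0.5777 0.1634 0.1091]
[0.5772 0.1634 0.11  ]
[0.5787 0.1644 0.11  ]
[0.57610008 0.16452763 0.27467544]
```

View pics/bl.png

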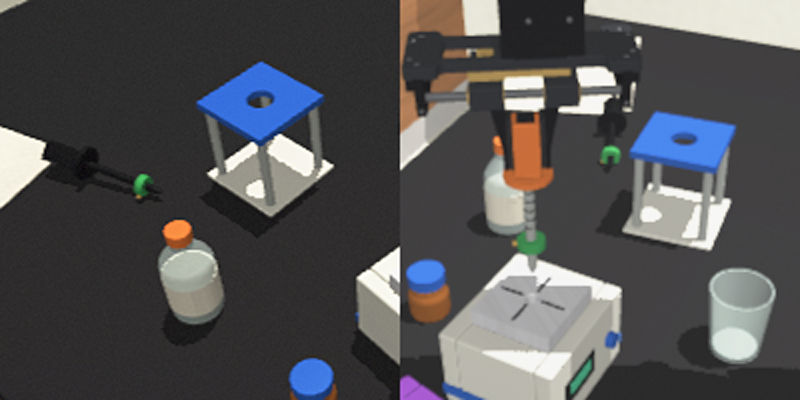

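The black look-alike lies on the table, nowhere near the path I used, and the wrist picture at 1.6 s already showed it lying. The bottle, jar and beaker stand upright. Next I go lower and correct.

send_rows(plan=[[20,-2,2.5,8,0,0,0],[20,0,0,10,0,0,0],[20,0,0,8,0,0,0],[20,0,0,0,0,0,0],[20,0,0,0,0,0,0]])

```text
time_s: 7.25
tool_pos: [0.5789, 0.1641, 0.248]
tool_rot: [-179.9, -0.0, 118.1]
force: [0.3, 0.4, -0.6]
grip_width: 0.024
```

Run:
```python
from h import *
I={}
for c in ['side','scene']:
    I[c]=np.mean([env.read_camera(c) for _ in range(3)],0).astype(np.uint8)
print(np.mean([env.get_obs()['tool_pos'] for _ in range(3)],0))
def crop(c,x,y):
    return cv2.resize(I[c][y:y+50,x:x+50,::-1],(400,400),interpolation=cv2.INTER_CUBIC)
cv2.imwrite('pics/c3.png',np.hstack([crop('side',200,200),crop('scene',250,190)]))
```

```text
[0.57938114 0.16422156 0.24902044]
```

View pics/c3.png

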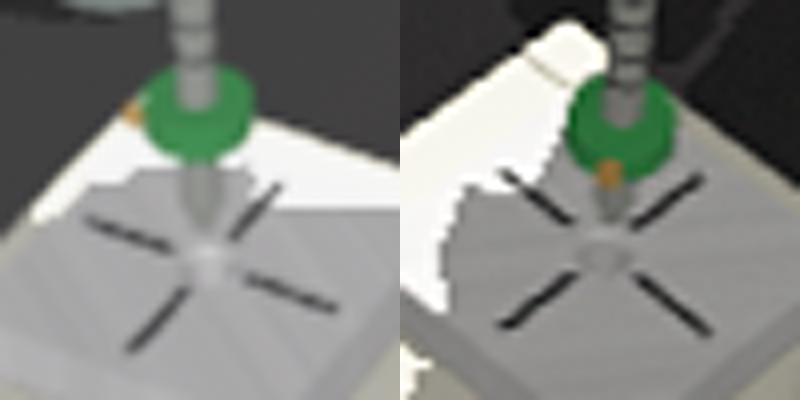

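Run:
```python
from h import *
s=lambda x,y:('side',200+x/8-.4,200+y/8-.4)
c=lambda x,y:('scene',250+(x-400)/8-.4,190+y/8-.4)
print('tip',tri([s(205,230),c(612,220)]),'well',tri([s(210,263),c(604.5,250)]),hit(*s(210,263),.11),hit(*c(604.5,250),.11))
print([proj(q,[.5794,.1642,.1244]) for q in('side','scene')],s(205,230),c(612,220))
# horizontal offset using rows: project well axis upward
for q,f,t,w in(('side',s,(205,230),(210,263)),('scene',c,(612,220),(604.5,250))):
    W=hit(*f(*w),.11);T=f(*t)
    J=np.array([np.subtract(proj(q,W+d),proj(q,W)) for d in np.eye(3)*.001]).T
    print(q,'px/mm',J.round(2).tolist(),'tip-well',np.subtract(T[1:],proj(q,W)))
```

```text
tip [0.5778 0.1636 0.1217] well [0.5779 0.1621 0.1091] [0.5774 0.1626 0.11  ] [0.5787 0.1629 0.11  ]
[(np.float64(224.34323757346306), np.float64(227.23609478331508)), (np.float64(275.89852797468), np.float64(216.90240247749685))] ('side', 225.225, 228.35) ('scene', 276.1, 217.1)
side px/mm [[-0.44, -0.22, -0.02], [-0.13, 0.3, -0.38]] tip-well [-0.62606467 -4.12661746]
scene px/mm [[-0.31, 0.38, 0.03], [0.28, 0.25, -0.31]] tip-well [ 0.91286895 -3.74731305]
```

send_rows(plan=[[20,-1.3,-0.7,4,0,0,0],[20,0,0,4,0,0,0],[20,0,0,3,0,0,0],[20,0,0,2,0,0,0],[20,0,0,0,0,0,0]])

```text
time_s: 8.05
tool_pos: [0.5789, 0.1626, 0.235]
tool_rot: [-180.0, -0.0, 118.1]
force: [-0.8, -0.6, -1.6]
grip_width: 0.0236
```

send_rows(plan=[[20,0,0,2,0,0,0],[20,0,0,2,0,0,0],[20,0,0,0,0,0,0]])

```text
time_s: 8.35
tool_pos: [0.579, 0.1627, 0.2312]
tool_rot: [-180.0, -0.0, 118.1]
force: [-0.8, 0.0, -1.4]
grip_width: 0.0234
```

send_rows(plan=[[20,0,0,2,0,0,0],[20,0,0,2,0,0,0],[20,0,0,0,0,0,0]])

```text
time_s: 8.65
tool_pos: [0.579, 0.1626, 0.2271]
tool_rot: [-180.0, -0.0, 118.1]
force: [0.3, -0.1, -1.4]
grip_width: 0.0242
```

send_rows(plan=[[20,0,0,2,0,0,0],[20,0,0,2,0,0,0],[20,0,0,2,0,0,0],[20,0,0,0,0,0,0]])

```text
time_s: 9.05
tool_pos: [0.579, 0.1626, 0.2211]
tool_rot: [-180.0, -0.0, 118.1]
force: [-0.3, -0.5, -2.4]
grip_width: 0.0239
```

send_rows(plan=[[20,0,0,2,0,0,0],[20,0,0,2,0,0,0],[20,0,0,1,0,0,0],[20,0,0,0,0,0,0]])

```text
time_s: 9.45
tool_pos: [0.5791, 0.1626, 0.2163]
tool_rot: [-180.0, 0.0, 118.1]
force: [-0.4, -0.2, -1.4]
grip_width: 0.0237
```

send_rows(plan=[[20,0,0,2,0,0,0],[20,0,0,2,0,0,0],[20,0,0,1,0,0,0],[20,0,0,0,0,0,0]])

```text
time_s: 9.85
tool_pos: [0.5791, 0.1626, 0.2113]
tool_rot: [-180.0, -0.0, 118.1]
force: [-0.1, 0.1, -1.8]
grip_width: 0.0235
```

send_rows(plan=[[20,0,0,2,0,0,0],[20,0,0,2,0,0,0],[20,0,0,1,0,0,0],[20,0,0,0,0,0,0]])

```text
time_s: 10.25
tool_pos: [0.5791, 0.1626, 0.2063]
tool_rot: [-180.0, -0.0, 118.1]
force: [0.1, -0.3, -2.0]
grip_width: 0.0237
```

send_rows(plan=[[20,0,0,2,0,0,0],[20,0,0,2,0,0,0],[20,0,0,0,0,0,0]])

```text
time_s: 10.55
tool_pos: [0.5794, 0.1627, 0.2028]
tool_rot: [180.0, 0.0, 118.1]
force: [0.2, 0.1, -1.1]
grip_width: 0.0238
```

send_rows(plan=[[20,0,0,1,0,0,0],[20,0,0,1,0,0,0],[20,0,0,1,0,0,0],[20,0,0,0,0,0,0]])

```text
time_s: 10.95
tool_pos: [0.5794, 0.1627, 0.1998]
tool_rot: [180.0, 0.0, 118.1]
force: [-1.0, 0.1, 4.9]
grip_width: 0.0237
```

send_rows(plan=[[20,0,0,0.5,0,0,0],[20,0,0,0.5,0,0,0]], grip_force=18)

```text
time_s: 11.15
tool_pos: [0.5794, 0.1627, 0.1987]
tool_rot: [180.0, 0.0, 118.1]
force: [-0.6, 0.5, 4.4]
grip_width: 0.0238
```

send_rows(plan=[[20,0,0,0.5,0,0,0],[20,0,0,0.5,0,0,0],[20,0,0,0.5,0,0,0]])

```text
time_s: 11.45
tool_pos: [0.5793, 0.1627, 0.1971]
tool_rot: [180.0, 0.0, 118.1]
force: [-0.0, -0.4, 3.0]
grip_width: 0.0239
```

send_rows(plan=[[20,0,0,0.5,0,0,0],[20,0,0,0.5,0,0,0],[20,0,0,0,0,0,0]])

```text
time_s: 11.75
tool_pos: [0.5794, 0.1627, 0.196]
tool_rot: [180.0, 0.0, 118.1]
force: [0.3, -0.0, 3.4]
grip_width: 0.0241
```

Run:
```python
from h import *
I={}
for c in ['side','scene']:
    I[c]=np.mean([env.read_camera(c) for _ in range(2)],0).astype(np.uint8)
    print(env.get_obs()['force'],env.get_obs()['tool_pos'])
def crop(c,x,y):
    return cv2.resize(I[c][y:y+80,x:x+80,::-1],(400,400),interpolation=cv2.INTER_CUBIC)
cv2.imwrite('pics/c4.png',np.hstack([crop('side',185,175),crop('scene',235,160)]))
```

```text
[ 0.39455517 -0.03201498  2.05160715] [0.57933461 0.1627335  0.19600499]
[ 0.46800199 -0.15640257  3.22201195] [0.57931908 0.16272959 0.19599895]
```

View pics/c4.png

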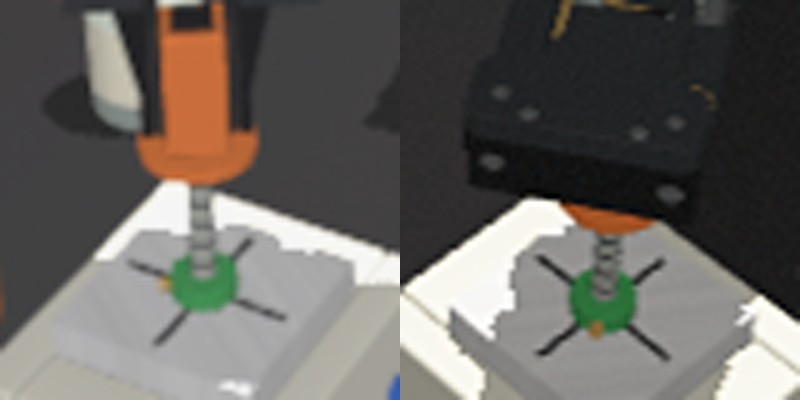

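The side and scene crops show the green collar flat on the block at the well and the stem upright. Force is steady at about 3 N, so the collar is sliding. I'll lower the grip to 10 N so the fingers slip before the force gets high when the tip lands.

send_rows(plan=[[20,0,0,0.5,0,0,0],[20,0,0,0.5,0,0,0],[20,0,0,0.5,0,0,0],[20,0,0,0.5,0,0,0]], grip_force=10)

```text
time_s: 12.35
tool_pos: [0.5793, 0.1627, 0.1941]
tool_rot: [180.0, 0.0, 118.1]
force: [0.6, 0.4, 3.8]
grip_width: 0.0239
```

send_rows(plan=[[20,0,0,0.5,0,0,0],[20,0,0,0.5,0,0,0],[20,0,0,0.5,0,0,0],[20,0,0,0.5,0,0,0]])

```text
time_s: 12.75
tool_pos: [0.5793, 0.1627, 0.1921]
tool_rot: [180.0, 0.0, 118.1]
force: [-0.1, 0.4, 2.9]
grip_width: 0.0236
```

send_rows(plan=[[20,0,0,0.5,0,0,0],[20,0,0,0.5,0,0,0],[20,0,0,0.5,0,0,0],[20,0,0,0.5,0,0,0]])

```text
time_s: 13.15
tool_pos: [0.5793, 0.1627, 0.1901]
tool_rot: [180.0, 0.0, 118.1]
force: [-0.6, -0.5, 3.3]
grip_width: 0.0242
```

send_rows(plan=[[20,0,0,0.5,0,0,0],[20,0,0,0.5,0,0,0],[20,0,0,0.5,0,0,0],[20,0,0,0.5,0,0,0]])

```text
time_s: 13.55
tool_pos: [0.5793, 0.1627, 0.1881]
tool_rot: [180.0, 0.0, 118.1]
force: [0.3, 0.4, 4.0]
grip_width: 0.0237
```

```bash
cat > fl.py <<'E'
from h import *
im=env.read_camera('side').astype(float)
def low(p): # lowest orange row at stem column, 50% crossing, p: 3-col mean rows
    s=p[:,0]-p[:,2]; m=s.max(); r=np.where(s>m/2)[0].max()
    return r+(s[r]-m/2)/(s[r]-s[r+1])
p=im[120:260,222:229].mean(1);print('flange bottom row',120+low(p),env.get_obs()['tool_pos'][2],env.get_obs()['force'],env.get_obs()['time_s'])
c=cv2.imread('pics/c4.png')[:,:400].astype(float)
c=cv2.resize(c,(80,80),interpolation=cv2.INTER_AREA)[:,:,::-1]
print('c4',175+low(c[:,37:44].mean(1)))
for dz in (.196,env.get_obs()['tool_pos'][2]): print('pred',proj('side',[.5785,.163,dz-.0146])[1])
E
python3 fl.py
```

```text
flange bottom row 214.5123203285421 0.1879643014927957 [ 1.43884596 -0.80225562  2.89783888] 13.6
c4 211.36860152714934
pred 204.2816092013288
pred 207.5952187933488
```

The flange dropped 3.1 px against 3.3 px predicted, so the probe isn't slipping in the fingers and the collar is being pushed up. I keep going.

send_rows(plan=[[20,0,0,0.5,0,0,0],[20,0,0,0.5,0,0,0],[20,0,0,0.5,0,0,0],[20,0,0,0.5,0,0,0]])

```text
time_s: 14.0
tool_pos: [0.5793, 0.1627, 0.1861]
tool_rot: [180.0, 0.0, 118.1]
force: [1.5, 0.7, 3.3]
grip_width: 0.024
```

send_rows(plan=[[20,0,0,0.5,0,0,0],[20,0,0,0.5,0,0,0],[20,0,0,0.5,0,0,0],[20,0,0,0.5,0,0,0]])

```text
time_s: 14.4
tool_pos: [0.5793, 0.1627, 0.1841]
tool_rot: [180.0, 0.0, 118.1]
force: [1.7, 0.3, 4.1]
grip_width: 0.0239
```

send_rows(plan=[[20,0,0,0.5,0,0,0],[20,0,0,0.5,0,0,0],[20,0,0,0.5,0,0,0],[20,0,0,0.5,0,0,0]])

```text
time_s: 14.8
tool_pos: [0.5793, 0.1627, 0.1821]
tool_rot: [180.0, 0.0, 118.1]
force: [1.3, 1.0, 3.1]
grip_width: 0.0238
```

send_rows(plan=[[20,0,0,0.5,0,0,0],[20,0,0,0.5,0,0,0],[20,0,0,0.5,0,0,0],[20,0,0,0.5,0,0,0]])

```text
time_s: 15.2
tool_pos: [0.5793, 0.1627, 0.1801]
tool_rot: [180.0, 0.0, 118.1]
force: [3.0, 0.9, 4.1]
grip_width: 0.0239
```

send_rows(plan=[[20,-0.2,0.4,0.5,0,0,0],[20,0,0,0.5,0,0,0],[20,0,0,0.5,0,0,0],[20,0,0,0.5,0,0,0]])

```text
time_s: 15.6
tool_pos: [0.5794, 0.1627, 0.1779]
tool_rot: [-180.0, -0.0, 118.1]
force: [0.2, 0.6, 3.6]
grip_width: 0.0236
```

send_rows(plan=[[20,0,0,0.5,0,0,0],[20,0,0,0.5,0,0,0],[20,0,0,0.5,0,0,0],[20,0,0,0.5,0,0,0]])

```text
time_s: 16.0
tool_pos: [0.5794, 0.1627, 0.1759]
tool_rot: [-180.0, -0.0, 118.1]
force: [-0.1, 0.7, 3.5]
grip_width: 0.0237
```

send_rows(plan=[[20,0,0,0.5,0,0,0],[20,0,0,0.5,0,0,0],[20,0,0,0.5,0,0,0],[20,0,0,0.5,0,0,0]])

```text
time_s: 16.4
tool_pos: [0.5794, 0.1627, 0.1739]
tool_rot: [-180.0, -0.0, 118.1]
force: [-1.0, -0.4, 2.8]
grip_width: 0.024
```

send_rows(plan=[[20,0,0,0.5,0,0,0],[20,0,0,0.5,0,0,0],[20,0,0,0.5,0,0,0],[20,0,0,0.5,0,0,0]])

```text
time_s: 16.8
tool_pos: [0.5794, 0.1627, 0.1719]
tool_rot: [-180.0, -0.0, 118.1]
force: [-1.3, 0.6, 2.9]
grip_width: 0.0239
```

send_rows(plan=[[20,0,0,0.5,0,0,0],[20,0,0,0.5,0,0,0],[20,0,0,0.5,0,0,0],[20,0,0,0.5,0,0,0]])

```text
time_s: 17.2
tool_pos: [0.5794, 0.1627, 0.1699]
tool_rot: [-180.0, -0.0, 118.1]
force: [-1.8, 1.1, 3.2]
grip_width: 0.0241
```

send_rows(plan=[[20,0,0,0.5,0,0,0],[20,0,0,0.5,0,0,0],[20,0,0,0.5,0,0,0],[20,0,0,0.5,0,0,0]])

```text
time_s: 17.6
tool_pos: [0.5795, 0.1627, 0.168]
tool_rot: [-180.0, -0.0, 118.1]
force: [-1.7, 0.9, 3.6]
grip_width: 0.0241
```

```bash
python3 fl.py
```

```text
flange bottom row 222.83076923076925 0.1678618892053949 [-2.69011591  0.66208441  2.83386439] 17.65
c4 211.36860152714934
pred 204.2816092013288
pred 215.72119307327668
```

send_rows(plan=[[20,0.1,-0.2,0.5,0,0,0],[20,0,0,0.5,0,0,0],[20,0,0,0.5,0,0,0],[20,0,0,0.5,0,0,0]])

```text
time_s: 18.05
tool_pos: [0.5794, 0.1627, 0.166]
tool_rot: [180.0, 0.0, 118.1]
force: [-2.2, -0.0, 3.2]
grip_width: 0.0237
```

send_rows(plan=[[20,0,0,0.5,0,0,0],[20,0,0,0.5,0,0,0],[20,0,0,0.5,0,0,0],[20,0,0,0.5,0,0,0]])

```text
time_s: 18.45
tool_pos: [0.5794, 0.1627, 0.164]
tool_rot: [180.0, 0.0, 118.1]
force: [-1.5, 0.6, 3.7]
grip_width: 0.0242
```

send_rows(plan=[[20,0,0,0.5,0,0,0],[20,0,0,0.5,0,0,0],[20,0,0,0.5,0,0,0],[20,0,0,0.5,0,0,0]])

```text
time_s: 18.85
tool_pos: [0.5794, 0.1626, 0.162]
tool_rot: [180.0, 0.0, 118.1]
force: [-2.2, 0.9, 3.2]
grip_width: 0.024
```

send_rows(plan=[[20,0,0,0.5,0,0,0],[20,0,0,0.5,0,0,0],[20,0,0,0.5,0,0,0],[20,0,0,0.5,0,0,0]])

```text
time_s: 19.25
tool_pos: [0.5794, 0.1627, 0.16]
tool_rot: [180.0, 0.0, 118.1]
force: [-3.0, 0.5, 3.2]
grip_width: 0.024
```

send_rows(plan=[[20,0.1,-0.2,0.5,0,0,0],[20,0,0,0.5,0,0,0],[20,0,0,0.5,0,0,0],[20,0,0,0.5,0,0,0]])

```text
time_s: 19.65
tool_pos: [0.5794, 0.1627, 0.1581]
tool_rot: [180.0, 0.0, 118.1]
force: [-1.3, 0.9, 3.7]
grip_width: 0.0245
```

send_rows(plan=[[20,0,0,0.5,0,0,0],[20,0,0,0.5,0,0,0],[20,0,0,0.5,0,0,0],[20,0,0,0.5,0,0,0]])

```text
time_s: 20.05
tool_pos: [0.5794, 0.1627, 0.1561]
tool_rot: [180.0, 0.0, 118.1]
force: [-0.9, 0.6, 3.9]
grip_width: 0.0238
```

send_rows(plan=[[20,0,0,0.5,0,0,0],[20,0,0,0.5,0,0,0],[20,0,0,0.5,0,0,0],[20,0,0,0.5,0,0,0]])

```text
time_s: 20.45
tool_pos: [0.5794, 0.1627, 0.1541]
tool_rot: [180.0, 0.0, 118.1]
force: [-0.8, 0.2, 5.1]
grip_width: 0.0239
```

send_rows(plan=[[20,0,0,0.5,0,0,0],[20,0,0,0.5,0,0,0],[20,0,0,0.5,0,0,0]])

```text
time_s: 20.75
tool_pos: [0.5793, 0.1627, 0.1526]
tool_rot: [180.0, 0.0, 118.1]
force: [0.2, 1.3, 3.4]
grip_width: 0.0241
```

```bash
python3 fl.py
```

```text
flange bottom row 229.061872909699 0.15251843411135052 [-0.32537501  0.81924469  2.8289937 ] 20.8
c4 211.36860152714934
pred 204.2816092013288
pred 221.77101535384898
```

send_rows(plan=[[20,0,0,0.5,0,0,0],[20,0,0,0.5,0,0,0],[20,0,0,0.5,0,0,0]])

```text
time_s: 21.1
tool_pos: [0.5794, 0.1627, 0.1522]
tool_rot: [180.0, 0.0, 118.1]
force: [-2.4, 0.8, 10.7]
grip_width: 0.0239
```

send_rows(plan=[[20,0,0,0.5,0,0,0],[20,0,0,0.5,0,0,0],[20,0,0,0.5,0,0,0]])

```text
time_s: 21.4
tool_pos: [0.5795, 0.1627, 0.152]
tool_rot: [179.9, 0.0, 118.1]
force: [-4.7, 0.4, 16.6]
grip_width: 0.0236
```

The tip has landed: z stalls at 0.152 while the force climbs through 10.7 to 16.6 N. I'll ease the load a little, without lifting, and release.

send_rows(plan=[[20,0,0,-0.7,0,0,0],[20,0,0,-0.7,0,0,0],[20,0,0,0,0,0,0]])

```text
time_s: 21.7
tool_pos: [0.5795, 0.1626, 0.1521]
tool_rot: [179.9, 0.0, 118.1]
force: [-0.6, -0.1, 7.3]
grip_width: 0.0241
```

send_rows(plan=[[30,0,0,0,0,0,0],[45,0,0,0,0,0,0],[60,0,0,0,0,0,0],[70,0,0,0,0,0,0],[70,0,0,0,0,0,0],[70,0,0,0,0,0,0]])

```text
time_s: 22.3
tool_pos: [0.5791, 0.1626, 0.1508]
tool_rot: [-180.0, 0.0, 118.1]
force: [0.1, 0.0, -0.1]
grip_width: 0.0624
```

```bash
python3 fl.py
```

```text
flange bottom row 228.523851590106 0.1508499626027726 [-0.43110356 -0.12970815 -0.55034671] 22.35
c4 211.36860152714934
pred 204.2816092013288
pred 222.42113108556603
```

send_rows(plan=[[80,0,0,0,0,0,0],[80,0,0,-10,0,0,0],[80,0,0,-20,0,0,0],[80,0,0,-30,0,0,0],[80,0,0,-30,0,0,0],[80,-20,-10,-20,0,0,0],[80,-35,-20,0,0,0,0],[80,-35,-20,0,0,0,0],[80,-20,-10,0,0,0,0],[80,0,0,0,0,0,0]])

```text
time_s: 23.35
tool_pos: [0.5784, 0.032, 0.262]
tool_rot: [180.0, 0.2, 117.6]
force: [0.1, 0.3, 0.2]
grip_width: 0.0798
```

```bash
python3 fl.py
python3 - <<'E'
from h import *
I={c:env.read_camera(c) for c in ['side','scene']}
o=env.get_obs();print(o['tool_pos'],o['force'])
def crop(c,x,y):
    return cv2.resize(I[c][y:y+100,x:x+100,::-1],(400,400),interpolation=cv2.INTER_CUBIC)
cv2.imwrite('pics/c5.png',np.hstack([crop('side',175,165),crop('scene',225,140)]))
cv2.imwrite('pics/scene5.png',cv2.resize(np.hstack([I['scene'],I['side']])[:,:,::-1],(800,300),interpolation=cv2.INTER_AREA))
E
```

```text
flange bottom row 228.4737762237762 0.2619014261642198 [ 0.4146909   1.01141125 -0.40185144] 23.4
c4 211.36860152714934
pred 204.2816092013288
pred 175.59882022689413
[0.57807229 0.03873827 0.26154651] [ 0.55834765 -0.07243081  0.23021924]
```

View pics/c5.png

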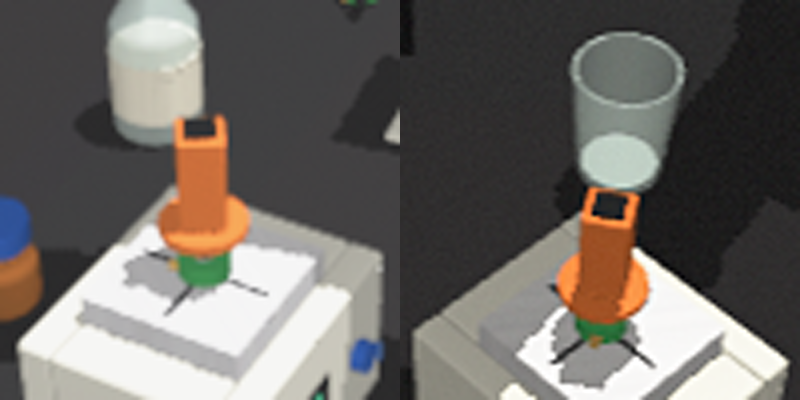

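View pics/scene5.png

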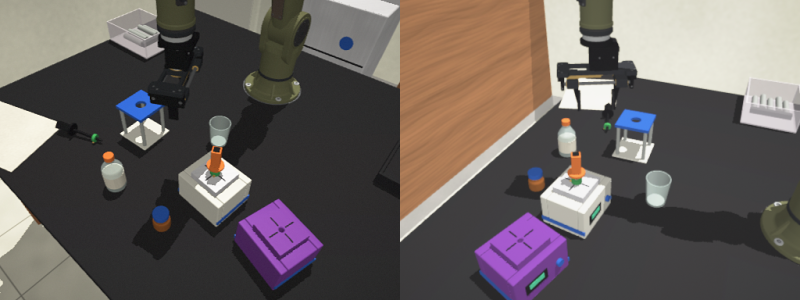

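The crops show the probe upright in the white block with the collar on the top plate, and all the glassware standing. The flange reads 0.6 px higher than before release. That may only be lighting, but I'll check with a gentle press of the closed fingers on the head: no yield above the collar's 5 N means the tip is home.

send_rows(plan=[[0,0,0,0,0,0,0],[0,20,10,0,0,0,0],[0,35,20,0,0,0,0],[0,35,20,0,0,0,0],[0,20,10,0,0,0,0],[0,0,0,20,0,0,0],[0,0,0,20,0,0,0],[0,0,0,10,0,0,0],[0,0,0,5,0,0,0],[0,0,0,0,0,0,0],[0,0,0,0,0,0,0]])

```text
time_s: 24.6
tool_pos: [0.5797, 0.1629, 0.2069]
tool_rot: [179.9, 0.0, 118.1]
force: [-0.7, -0.2, 0.5]
grip_width: 0.0028
```

send_rows(plan=[[0,0,0,1,0,0,0],[0,0,0,1,0,0,0],[0,0,0,1,0,0,0],[0,0,0,0,0,0,0]])

```text
time_s: 25.0
tool_pos: [0.5792, 0.1626, 0.203]
tool_rot: [180.0, 0.0, 118.1]
force: [0.5, -0.5, 0.5]
grip_width: 0.0005
```

```bash
python3 fl.py
```

```text
flange bottom row 228.54440497335702 0.2029558971778801 [0.17478879 1.1065353  0.0488253 ] 25.05
c4 211.36860152714934
pred 204.2816092013288
pred 201.38236934582608
```

send_rows(plan=[[0,0,0,1,0,0,0],[0,0,0,1,0,0,0],[0,0,0,1,0,0,0],[0,0,0,0,0,0,0]])

```text
time_s: 25.45
tool_pos: [0.5791, 0.1627, 0.1997]
tool_rot: [-180.0, -0.0, 118.1]
force: [-0.3, -0.4, 0.3]
grip_width: 0.0003
```

send_rows(plan=[[0,0,0,0.7,0,0,0],[0,0,0,0.7,0,0,0],[0,0,0,0,0,0,0]])

```text
time_s: 25.75
tool_pos: [0.5792, 0.1627, 0.1985]
tool_rot: [180.0, 0.0, 118.1]
force: [0.6, 0.1, 0.9]
grip_width: 0.0005
```

send_rows(plan=[[0,0,0,0.5,0,0,0],[0,0,0,0.5,0,0,0],[0,0,0,0,0,0,0]])

```text
time_s: 26.05
tool_pos: [0.5796, 0.1629, 0.1982]
tool_rot: [179.9, 0.0, 118.1]
force: [0.6, -0.1, 2.0]
grip_width: 0.0009
```

send_rows(plan=[[0,0,0,0.5,0,0,0],[0,0,0,0.5,0,0,0],[0,0,0,0,0,0,0]])

```text
time_s: 26.35
tool_pos: [0.58, 0.1631, 0.1981]
tool_rot: [179.8, 0.0, 118.1]
force: [0.2, 0.4, 7.0]
grip_width: 0.0005
```

send_rows(plan=[[0,0,0,0.5,0,0,0],[0,0,0,0.5,0,0,0],[0,0,0,0,0,0,0]])

```text
time_s: 26.65
tool_pos: [0.5804, 0.1633, 0.198]
tool_rot: [179.8, 0.0, 118.1]
force: [-0.7, 0.9, 9.1]
grip_width: 0.0006
```

send_rows(plan=[[0,0,0,-5,0,0,0],[0,0,0,-15,0,0,0],[0,0,0,-30,0,0,0],[0,0,0,-20,0,0,0],[0,-30,-15,0,0,0,0],[0,-35,-20,0,0,0,0],[0,-35,-20,0,0,0,0],[0,-10,-5,0,0,0,0],[0,0,0,0,0,0,0],[0,0,0,0,0,0,0]])

```text
time_s: 27.65
tool_pos: [0.578, 0.039, 0.2658]
tool_rot: [180.0, -0.1, 118.2]
force: [0.2, 0.7, 0.5]
grip_width: 0.0002
```

```bash
python3 fl.py
python3 - <<'E'
from h import *
I={c:env.read_camera(c) for c in ['side','scene']}
def crop(c,x,y):
    return cv2.resize(I[c][y:y+100,x:x+100,::-1],(400,400),interpolation=cv2.INTER_CUBIC)
cv2.imwrite('pics/c6.png',np.hstack([crop('side',175,165),crop('scene',225,140)]))
E
```

```text
flange bottom row 228.48686514886163 0.26570301738579627 [-0.21998701  0.03125377 -0.50679185] 27.7
c4 211.36860152714934
pred 204.2816092013288
pred 173.8574408838894
```

View pics/c6.png

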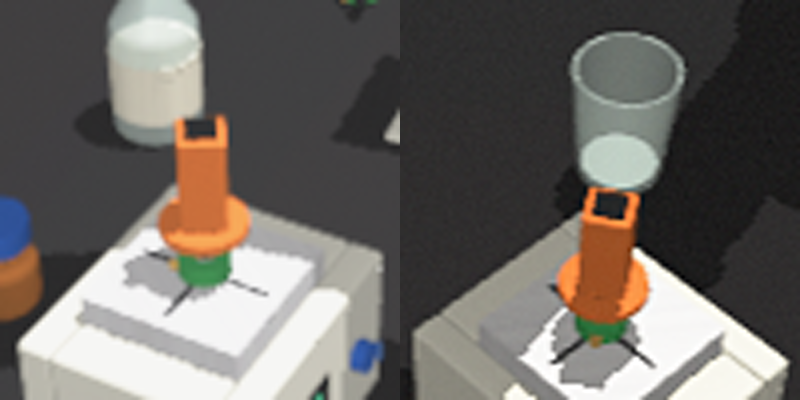

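The head did not yield under 9 N. The probe looks the same before and after the press, with the flange at row 228.5 both times, and the collar sits on the block. I'm handing in.

```bash
python3 -c "
from cell import env
print(env.sign_off())"
```

```text
the job is handed in; nothing more can be done
None
```

The orange-headed probe is standing in the white block's well with its tip on the floor and the collar resting on the block. I handed the job in at about 28 s.

- **Insertion:** The collar met the block at about 35 mm and slid up steadily with the wrist force reading 3–5 N. The tip landed about 82 mm down: the height stopped changing and the reading rose to 16.6 N. That is about 18 N of contact, and the highest reading I saw.
- **Last checks:** After letting go I pressed the head with closed fingers. It did not give at 9 N, more than the collar's 5 N, and the flange stayed at the same row in the camera picture. The arm is clear and touching nothing, and the bottle, beaker and jar were still standing in the last pictures that show them.
- **Disagreement:** The flange appeared about 0.6 px higher after release than while held. I put this down to lighting or a small sideways shift in the well, because the press showed no movement.
- **Black look-alike:** It looked upright in the first pictures and was lying on the table later. The gripper never came near it, and it seemed to be lying already in the wrist picture at 1.6 s.

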